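Close the disinfectant jar with its double lid, then take off the outer lid alone

TASK

The double lid of the wide steel disinfectant jar is drying on the black rubber mat: lift both lids together by the inner lid's stem, lower them gently onto the open jar until they sit fully home, and let go. Then press down firmly on the outer lid for a moment to be sure that it is seated, take the outer lid by its black collar and lift it straight off, leaving the inner lid closed on the jar, so that a disinfectant tablet can be posted through the inner lid. Finish while still holding the outer lid, level and still, well clear above the stem (do not put it down or let go), and leave everything else on the counter where it is.

Things in the scene. Friction and masses are not known exactly. Their poses are not given: they have to be found in the camera images.
- jar: wide open-topped round jar of plain steel, 110 mm outside diameter, 100 mm inside diameter, 90 mm high; it stands firmly fixed. Origin: centre of its underside, z up (mouth centre 90 mm above the origin). It may stand left or right of the robot's centre line, the mat being on the other side.
- mat: thin black rubber drying mat, 160 x 160 x 4 mm, fixed to the counter; the double lid starts on it. Origin: centre of its underside, z up
- inner_lid: inner lid, loose, plain steel, about 0.26 kg. Origin: centre of its underside, z up. Plug of 94 mm diameter, 0 to 12 mm up (foot tapers to 86 mm), goes into the jar's mouth; flange of 110 mm diameter, 12 to 17 mm, with six small dark holes, rests on the jar's rim (origin then 78 mm above the jar's origin); upright stem on the axis up to 71 mm
- stem_top (a point): centre of the top of the inner lid's round stem (16 mm diameter), 71 mm above that lid's origin. With the lids nested the stem pokes through the outer lid's collar and its top 26 mm stand free: gripped there and lifted, it carries the outer lid along
- outer_lid: outer lid, loose, plain steel, about 0.2 kg, lying on the inner lid's flange. Origin: centre of its skirt's lower edge, z up, 3 mm above the inner lid's origin when nested. Skirt 128 mm outside, 122 mm inside diameter, 0 to 14 mm up, goes around the jar's rim without touching; flat top 14 to 18 mm. It lifts straight off. A firm press on top, 10 to 20 N for half a second, proves it seated; nothing gives
- collar_top (a point): centre of the top of the outer lid's black round collar, 42 mm above that lid's origin; collar 38 mm outside, 22 mm inside diameter, 24 mm high. Gripped from above with the stem between the fingers, it takes the outer lid alone; on nested lids the stem stands 26 mm above this point
- tall_jar: bystander: narrow tall open steel jar with forceps in it, 72 mm diameter, 130 mm high (forceps to 168 mm). Origin: centre of its underside
- gel_bottle: bystander: white bottle with yellow cap, 54 mm diameter, 170 mm high. Origin: centre of its underside
- sanitizer: bystander: small clear bottle, 42 mm diameter, 100 mm high, standing between the jar and the mat. Origin: centre of its underside
- glove_box: bystander: carton of gloves, 120 x 240 x 75 mm. Origin: centre of its underside
- tape: bystander: roll of paper tape lying flat, 64 mm diameter, 25 mm high. Origin: centre of its underside
- tray: bystander: shallow open steel tray, 120 x 220 x 24 mm. Origin: centre of its underside
- transducer: bystander: hand-held ultrasound probe head lying flat, about 95 x 55 x 22 mm. Origin: underside, in the middle of its 70 mm handle
Mind the look-alikes: they are no part of the job. Leave any blue or turquoise look-alike of the outer_lid alone.

How it is judged (in metres and radians):
On the way, in this order (a step that is already met when the one before it is completed fails the run):
1. both lids, nested, sit fully home on the jar and are let go (horizontal distance between inner_lid and jar below 0.006 m and z of inner_lid in the frame of jar between 0.074 and 0.082 m and angle between each of inner_lid, outer_lid's own z axis and vertical below 0.06 rad and z of outer_lid in the frame of inner_lid below 0.007 m and contact force between each of the fingers, the arm and inner_lid below 0.3 N and contact force between each of the fingers, the arm and outer_lid below 0.3 N), for 0.1 s.
2. the outer lid is pressed down firmly (more than 7 N onto the inner lid) while both stay seated (contact force between outer_lid and inner_lid above 7 N and horizontal distance between inner_lid and jar below 0.006 m and z of inner_lid in the frame of jar between 0.074 and 0.082 m and angle between each of inner_lid, outer_lid's own z axis and vertical below 0.06 rad and z of outer_lid in the frame of inner_lid below 0.007 m), for 0.2 s.
At the end, for the whole second after the job is handed in: Outer lid held in the fingers, level (0.2 rad), still, at least 75 mm above the inner lid's underside, touching neither inner lid, jar nor bystander; inner lid home on the jar (6 mm centring, 4 mm height, 0.06 rad tilt), untouched by the robot (z of outer_lid in the frame of inner_lid above 0.075 m and angle between outer_lid's own z axis and vertical below 0.2 rad and linear speed of outer_lid below 0.05 m/s and contact force between the fingers and outer_lid above 1 N and contact force between outer_lid and inner_lid below 0.1 N and contact force between outer_lid and jar below 0.1 N and contact force between outer_lid and tall_jar below 0.1 N and contact force between outer_lid and gel_bottle below 0.1 N and contact force between outer_lid and sanitizer below 0.1 N and contact force between outer_lid and glove_box below 0.1 N and contact force between outer_lid and tape below 0.1 N and contact force between outer_lid and tray below 0.1 N and contact force between outer_lid and transducer below 0.1 N and horizontal distance between inner_lid and jar below 0.006 m and z of inner_lid in the frame of jar between 0.074 and 0.082 m and angle between inner_lid's own z axis and vertical below 0.06 rad and contact force between each of the fingers, the arm and inner_lid below 0.3 N); the arm keeps its last pose, push and grip.
It fails at once if the lids come apart while the inner lid is not seated on the jar (carried one by one, or the inner lid disturbed) (distance between outer_lid and inner_lid above 0.03 m and (horizontal distance between inner_lid and jar above 0.008 m or z of inner_lid in the frame of jar above 0.085 m or angle between inner_lid's own z axis and vertical above 0.1 rad)).
It fails at once if the lids are dropped onto the jar (inner lid faster than 0.45 m/s within 30 mm of its seat) (horizontal distance between inner_lid and jar below 0.03 m and z of inner_lid in the frame of jar below 0.108 m and linear speed of inner_lid above 0.45 m/s).
It fails at once if a bystander is moved by more than 30 mm or tipped over (distance of any of tall_jar, gel_bottle, sanitizer, glove_box, tape, tray, transducer from where it was at the start of the episode above 0.03 m or angle between any of tall_jar, gel_bottle, sanitizer, glove_box, tape, tray, transducer's own z axis and vertical above 0.5 rad).
It also fails if it takes over 61 s, if anything falls off the work surface, if the arm or the gripper's body presses on something with over 40 N, if the wrist force passes 120 N, or if a joint passes its speed limit or range.

ROBOT

A 7-joint arm with a two-finger parallel gripper is mounted at the origin on the work surface. World frame = base frame: x ahead of the robot, y to its left, z up, the work surface at z = 0. Lengths are in mm, angles in rad, forces in N, time in s.
With the tool pointing down it reaches from about 400 to 750 mm from the base axis. Payload 19.5 kg.
Tool frame: the origin (TCP) lies at the very end of the fingers, on their centre line; the grasp point (between the pads) lies 19 mm behind it; z points along the fingers, x is the direction in which the jaws open and shut, and the axes are right-handed (so a half turn about z gives the same grasp; the last joint's range is limited). The gripper opens to 85 mm and grips with 20 to 120 N. Pads are 22 mm wide; open, the fingers measure 114 mm over their backs; the gripper's body (76 mm by 85 mm) begins 54 mm behind the grasp point. The pads swing forward as they close: fully open they stand 13 mm farther back than shut.
Start: joints at [1.241, 0.707, -0.028, 1.485, 0.022, 0.951, -0.075], TCP at [163.203, -551.325, 231.268] pointing down, gripper open.
Joint ranges: [-2.71, 2.71], [-0.32, 2.16], [-1.57, 1.52], [0, 2.45], [-1.46, 4.6], [0, 2.02], [-2.83, 2.83]. Speed limits (rad/s): [1.89, 1.89, 2.57, 2.57, 3.01, 3.01, 3.01].

INTERFACE

Orientations are given as a unit quaternion [x, y, z, w].
In Python, from station import state, camera, camera_model, finish_job, look_for, masks_of gives the robot as it stands.
- The arm moves only by the tool carry_out, never from a script. Its argument "steps" is a list of rows, each an object of numbers: "x", "y", "z": the shift along the tool's x, y, z in cm; "roll": the turn about the tool's z in degrees; "grip": the opening, from 0 (shut) to 1 (fully open). In form: [{"x": .., "y": .., "z": .., "roll": .., "grip": ..}, ...]. A call has exactly 10 rows; each row shifts and turns the commanded pose from where the row before left it, along the tool's axes as they then stand; what a row does not reach is not made up. A row lasts 1/10 s, in which the tool goes at most 50 mm and 8.59 degrees, less where a joint would pass 70% of its speed; a pose out of reach is approached as far as the arm can. A call is refused whole if a number of a shift passes 5 or a number of a turn 8.59, either way. A call with a gripper value outside its range is refused whole. The fingers move at their own pace and stop on an object; the grip force is fixed at half the most. Time passes only in rows, so rows that do not move let the fingers close, or fill a call up. It gives the time, the measured TCP pose, the force and the opening at its end, in the units of the state.
- state(): the state, without advancing time (a new reading comes with each control period).
- camera(name): name is "side" or "top" or "wrist"; returns the picture (420x560x3 uint8, blue, green, red); there is no depth.
- camera_model(name): a dict with "camera_matrix" (3x3 intrinsics, pixels), "origin" and "attitude" of the camera in the world; the wrist camera has in their place "hand_eye" (4x4, takes a point from camera to tool coordinates, whose origin is the TCP and whose axes are the tool frame's). Camera axes: x right, y down, z forward; pixel columns grow to the right and rows downward; lengths in mm; the calibration is good to about 2 mm. A picture is of the moment at which its call begins: read the wrist's pose just before it. camera_model takes no time and is no camera call.
- finish_job(): hands the job in, once; it reports no verdict.
Trained networks look in the newest picture that a camera, given by its name, has taken for a name from the list of things; names that differ only in an ending like _2 or _b are one class to them, and where a whole thing is asked for, a point or a joint stands for the part that bears it (a point fixed in the world has none). Each returns a list of dicts, best first, with "conf" (0 to 1); they miss things now and then, are a little off and sometimes report something else, mostly with a low value. They report only what shows in the picture. A call takes as long as a camera call. They do not tell look-alikes from the thing itself.
- look_for(camera, target): "pixel" ([column, row] in pixels, amid what is visible of it).
- masks_of(camera, target): "mask" (420x560 bool, what is visible of it) and "pixel" ([column, row] in pixels, amid what is visible of it).
The state is a dict: "time": time; "joint_pos": joint angles; "joint_vel": joint speeds; "joint_torque": joint torques, N m; "tcp_pos": TCP position; "orientation": TCP orientation; "contact_force": force on the tool from outside, world axes, zero at the start; "moment": the same for the moment, N m; "gripper_width": finger opening in mm.
Only numpy, scipy, OpenCV 4.12 (cv2) and the standard library are available. Lean on these libraries where they do the work, as an engineer would, in place of code of your own. Each camera call takes 0.05 s, during which the arm holds its last target.

## Working session

There is one attempt and no reset: what is moved stays moved. The work goes in short steps, Python scripts to look and compute and a tool call to move; the robot and the scene stay as the last step left them, time stands still between calls to the robot, and variables do not carry over. Pictures are saved under pics/ and viewed, and the job is handed in when it is done.

Besides the shell and the picture viewer there is one more tool, called as name(argument=value, ...) on one line, values as JSON. carry_out: Moves the arm, as the interface text tells. Its arguments: {"type":"object","properties":{"steps":{"type":"array","items":{"type":"object","properties":{"x":{"type":"number"},"y":{"type":"number"},"z":{"type":"number"},"roll":{"type":"number"},"grip":{"type":"number"}}}}},"required":["steps"]}

```bash
mkdir -p pics; ls; python3 - <<'E'
from station import *
import cv2,json
s=state();print(s)
for n in ("side","top","wrist"):
    im=camera(n);cv2.imwrite(f"pics/{n}0.png",im)
    print(n,camera_model(n))
E
```

```text
pics
{'time': 0.0, 'joint_pos': array([ 1.24129543,  0.70710802, -0.02762546,  1.48498908,  0.02200622,
        0.95089412, -0.07550992]), 'joint_vel': array([-0.00180202,  0.00116862, -0.000999  , -0.00036053,  0.00113026,
        0.00112657,  0.00063459]), 'joint_torque': array([ 9.25426605e-06, -8.83218956e+01,  1.23478778e+00, -2.36168736e+01,
        1.68391911e-02,  6.52738134e-03, -1.93892663e-05]), 'tcp_pos': array([ 163.13837774, -551.1008199 ,  230.82683736]), 'orientation': array([ 8.01200327e-01, -5.98395969e-01, -4.49179754e-04, -3.13857020e-04]), 'contact_force': array([-0.20287717,  0.82970816, -0.47543093]), 'moment': array([ 0.00326543, -0.01592738,  0.01932471]), 'gripper_width': 85.39170111778341}
side {'camera_matrix': array([[522.41325612,   0.        , 282.9261412 ],
       [  0.        , 522.41325612, 213.3492773 ],
       [  0.        ,   0.        ,   1.        ]]), 'origin': array([ -57.02143127,  827.45999158, 1003.30339666]), 'attitude': array([-0.28657128,  0.86853907, -0.38169507,  0.13351276])}
top {'camera_matrix': array([[499.13325412,   0.        , 279.95451428],
       [  0.        , 499.13325412, 210.80581099],
       [  0.        ,   0.        ,   1.        ]]), 'origin': array([ 339.59509425,    1.80703458, 1614.3330999 ]), 'attitude': array([-0.69963585,  0.71125343, -0.04714141,  0.0490502 ])}
wrist {'camera_matrix': array([[330.7306383 ,   0.        , 274.70194722],
       [  0.        , 330.7306383 , 206.76314775],
       [  0.        ,   0.        ,   1.        ]]), 'hand_eye': array([[ 9.99999484e-01,  1.80185264e-04,  1.00001279e-03,
         2.86772358e-01],
       [-4.78430970e-04,  9.51728986e-01,  3.06939257e-01,
        -7.94054382e+01],
       [-8.96435232e-04, -3.06939577e-01,  9.51728581e-01,
        -1.43108341e+02],
       [ 0.00000000e+00,  0.00000000e+00,  0.00000000e+00,
         1.00000000e+00]])}
```

View pics/side0.png

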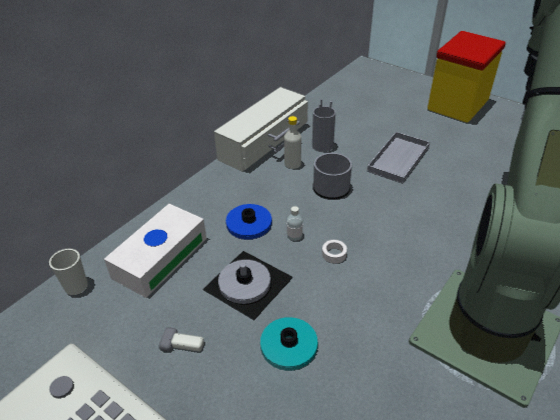

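View pics/top0.png

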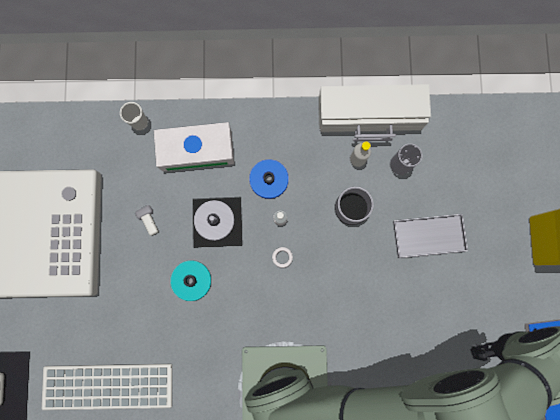

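View pics/wrist0.png

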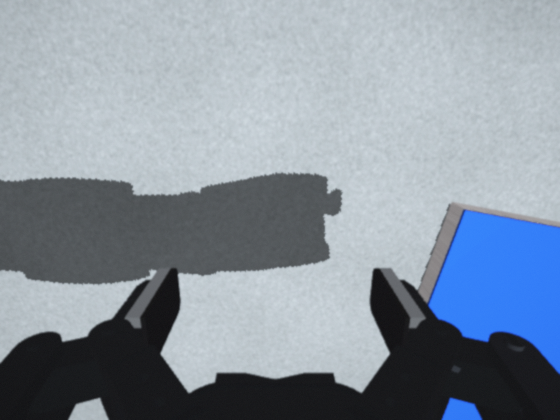

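```bash
cat > h.py <<'E'
from station import *
import cv2,numpy as np
from scipy.spatial.transform import Rotation as R
def cam(n,s=None):
    m=camera_model(n);K=m["camera_matrix"]
    if n=="wrist":
        T=np.eye(4);T[:3,:3]=R.from_quat(s["orientation"]).as_matrix();T[:3,3]=s["tcp_pos"]
        H=T@m["hand_eye"];return K,H[:3,:3],H[:3,3]
    return K,R.from_quat(m["attitude"]).as_matrix(),np.array(m["origin"])
def onz(c,px,z):
    K,A,o=c;d=A@np.linalg.inv(K)@np.array([px[0],px[1],1.]);return o+d*(z-o[2])/d[2]
def proj(c,P):
    K,A,o=c;q=K@(A.T@(np.atleast_2d(P)-o).T);return (q[:2]/q[2]).T
E
python3 - <<'E'
from h import *
for n in ("top","side"):
    camera(n);c=cam(n)
    print(n)
    for t,z in (("jar",45),("mat",4),("inner_lid",60),("stem_top",75),("outer_lid",20),("collar_top",49),("sanitizer",50),("gel_bottle",85),("tall_jar",65),("tape",12),("tray",10),("transducer",10),("glove_box",40)):
        for r in look_for(n,t)[:4]: print(t,round(r["conf"],2),np.round(r["pixel"],1),onz(c,r["pixel"],z).round(1))
E
python3 - <<'E'
import cv2
a=cv2.imread('pics/top0.png')
cv2.imwrite('pics/top0z.png',cv2.resize(a[150:310,140:400],None,fx=3,fy=3,interpolation=cv2.INTER_CUBIC))
a=cv2.imread('pics/side0.png')
cv2.imwrite('pics/side0z.png',cv2.resize(a[130:330,190:400],None,fx=3,fy=3,interpolation=cv2.INTER_CUBIC))
E
```

```text
top
jar 0.61 [354.6 201.1] [ 581.8 -233.6   45. ]
mat 0.59 [228.5 230.6] [498.3 172.1   4. ]
inner_lid 0.22 [212.7 219.9] [527.3 215.7  60. ]
stem_top 0.18 [355. 206.] [ 561.7 -229.7   75. ]
outer_lid 0.79 [189.3 280.8] [339.2 294.9  20. ]
outer_lid 0.67 [268.4 180.3] [658.8  40.3  20. ]
outer_lid 0.57 [217.2 221.3] [527.3 206.7  20. ]
collar_top 0.94 [214.2 223.5] [517.1 212.4  49. ]
collar_top 0.74 [191.3 281.3] [337.6 283.3  49. ]
collar_top 0.62 [267.3 178.8] [657.9  43.   49. ]
sanitizer 0.48 [282.1 220.1] [524.2  -2.   50. ]
gel_bottle 0.65 [358.5 153.3] [ 727.2 -245.3   85. ]
tall_jar 0.79 [405.5 158.2] [ 713.8 -397.1   65. ]
tape 0.6 [282.4 248.5] [437.   -1.5  12. ]
tray 0.85 [430.1 233.6] [ 477.2 -477.9   10. ]
transducer 0.6 [146.9 217.6] [544.4 436.   10. ]
glove_box 0.76 [194.5 147. ] [768.7 278.   40. ]
side
jar 0.66 [332.6 176.6] [ 562.8 -222.7   45. ]
mat 0.58 [264.  299.2] [464.8 229.2   4. ]
inner_lid 0.65 [243.1 281.1] [508.5 249.8  60. ]
stem_top 0.59 [241.6 273.2] [517.9 242.6  75. ]
outer_lid 0.95 [244.5 280.1] [531.8 220.9  20. ]
outer_lid 0.8 [246.5 217.9] [672.   44.9  20. ]
outer_lid 0.78 [288.2 344.6] [335.8 305.6  20. ]
collar_top 0.92 [289.2 344. ] [323.4 318.6  49. ]
collar_top 0.78 [241.7 282.5] [515.  248.4  49. ]
collar_top 0.67 [246.5 219.3] [646.9  72.3  49. ]
sanitizer 0.56 [294.3 229.4] [519.8  29.1  50. ]
sanitizer 0.19 [291.5 150.5] [ 734.7 -252.5   50. ]
gel_bottle 0.67 [290.5 149.5] [ 711.1 -215.3   85. ]
tall_jar 0.92 [324.4 130.5] [ 701.3 -386.8   65. ]
tall_jar 0.63 [330.9 179.5] [ 546.6 -186.7   65. ]
tape 0.61 [335.2 250.2] [410.6  -2.4  12. ]
tray 0.79 [400.4 154.4] [ 471.8 -484.9   10. ]
transducer 0.9 [179.9 341.9] [538.6 437.9  10. ]
glove_box 0.81 [158. 248.] [768.1 282.1  40. ]
```

View pics/top0z.png

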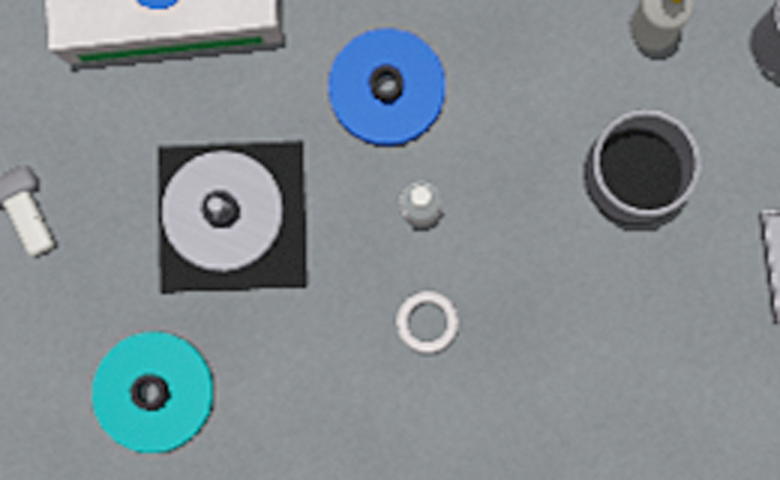

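View pics/side0z.png

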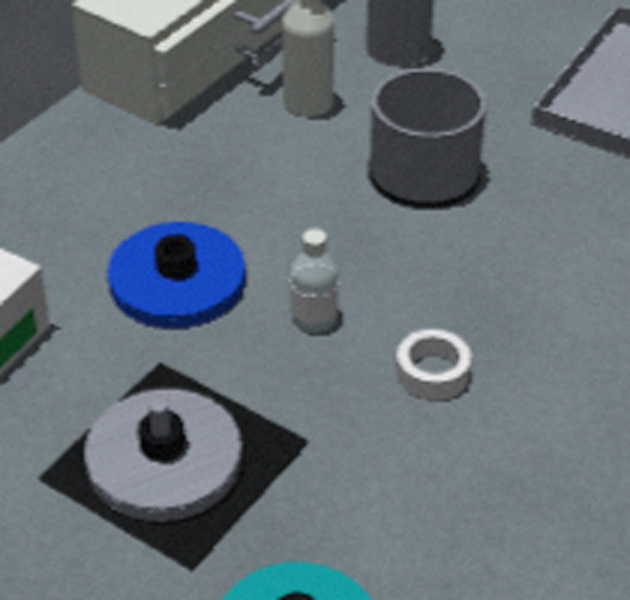

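```bash
cat >> h.py <<'E'
def totool(s,p):
    A=R.from_quat(s["orientation"]).as_matrix();return A.T@(np.array(p)-s["tcp_pos"])/10
E
python3 - <<'E'
from h import *
c=cam("top");d=cam("side");s=state()
print("jar rim top",onz(c,(355.3,204.3),90),"side",onz(d,(190+428/3,130+103/3),90))
print("lid top",onz(c,(214,220),25),"side",onz(d,(190+163/3,130+448/3),25))
print("stem top",onz(c,(140+217/3,150+205/3),75),"side",onz(d,(190+160/3,130+410/3),75))
print(totool(s,[565,-232,231]))
E
```

```text
jar rim top [ 564.81091511 -228.59852907   90.        ] side [ 564.57886277 -221.53367141   90.        ]
lid top [531.12097403 216.33629096  25.        ] side [530.66383307 222.31791567  25.        ]
stem top [530.39807285 214.77826645  75.        ] side [527.84810536 224.48404297  75.        ]
[-1.92145811e+01 -4.75914704e+01  2.98014612e-02]
```

carry_out(steps=[{"x": -1.7,"y": -4.3,"grip": 1},{"x": -1.7,"y": -4.3,"grip": 1},{"x": -1.7,"y": -4.3,"grip": 1},{"x": -1.7,"y": -4.3,"grip": 1},{"x": -1.7,"y": -4.3,"grip": 1},{"x": -1.7,"y": -4.3,"grip": 1},{"x": -1.7,"y": -4.3,"grip": 1},{"x": -1.7,"y": -4.3,"grip": 1},{"x": -1.7,"y": -4.3,"grip": 1},{"x": -1.7,"y": -4.3,"grip": 1}])

```text
invalid input at $.steps[0]: expected keys x, y, z, roll, grip
```

carry_out(steps=[{"x": -1.7,"y": -4.3,"z": 0,"roll": 0,"grip": 1},{"x": -1.7,"y": -4.3,"z": 0,"roll": 0,"grip": 1},{"x": -1.7,"y": -4.3,"z": 0,"roll": 0,"grip": 1},{"x": -1.7,"y": -4.3,"z": 0,"roll": 0,"grip": 1},{"x": -1.7,"y": -4.3,"z": 0,"roll": 0,"grip": 1},{"x": -1.7,"y": -4.3,"z": 0,"roll": 0,"grip": 1},{"x": -1.7,"y": -4.3,"z": 0,"roll": 0,"grip": 1},{"x": -1.7,"y": -4.3,"z": 0,"roll": 0,"grip": 1},{"x": -1.7,"y": -4.3,"z": 0,"roll": 0,"grip": 1},{"x": -1.7,"y": -4.3,"z": 0,"roll": 0,"grip": 1}])

```text
time: 2.55
tcp_pos: [528.6, -264.8, 231.4]
orientation: [0.801, -0.598, 0.0, -0.0]
contact_force: [0.5, -0.8, -0.2]
gripper_width: 85.2
```

```bash
python3 - <<'E'
from h import *
s=state();im=camera("wrist");cv2.imwrite("pics/w1.png",im)
print(s["time"],s["tcp_pos"],s["orientation"],s["contact_force"],abs(s["joint_vel"]).max());c=cam("wrist",s)
print(proj(c,[565,-227,90]))
E
```

```text
2.55 [ 528.61871861 -264.81318315  231.44264294] [ 8.01232231e-01 -5.98353496e-01  6.99774502e-05 -2.23589113e-05] [ 0.53913802 -0.82597142 -0.16936677] 0.7334539203912597
[[243.52967344 141.85892397]]
```

View pics/w1.png

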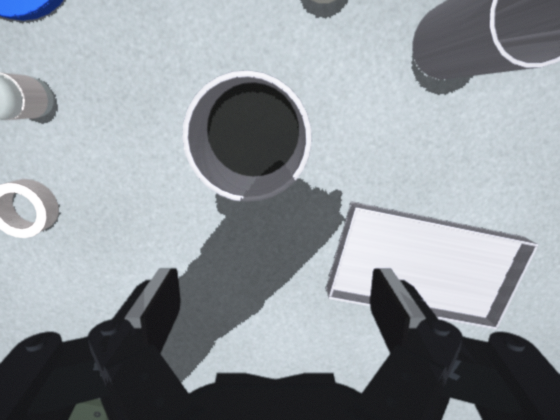

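```bash
cat >> h.py <<'E'
def circ(P):
    A=np.c_[2*P,np.ones(len(P))];x=np.linalg.lstsq(A,(P**2).sum(1),rcond=None)[0]
    return x[:2],np.sqrt(x[2]+x[:2]@x[:2])
def edgefit(c,g,ctr,z,r,lo=-12,hi=12,sign=0):
    """radial strongest edge on plane z about ctr near radius r"""
    g=cv2.GaussianBlur(g.astype(np.float32),(0,0),1.0)
    ctr=np.array(ctr[:2],float)
    for it in range(6):
        rr=np.arange(r+lo,r+hi,.25);pts=[]
        for th in np.arange(0,2*np.pi,np.pi/90):
            Q=np.c_[ctr[0]+rr*np.cos(th),ctr[1]+rr*np.sin(th),np.full(len(rr),z)]
            p=proj(c,Q).astype(np.float32)
            if p.min()<2 or p[:,0].max()>557 or p[:,1].max()>417: continue
            v=cv2.remap(g,p[:,:1],p[:,1:],cv2.INTER_LINEAR)[:,0];d=np.gradient(v)
            k=np.argmax(abs(d) if sign==0 else sign*d)
            pts.append(np.r_[Q[k,:2],abs(d[k])])
        P=np.array(pts);P=P[P[:,2]>np.median(P[:,2])*.4]
        m=np.ones(len(P),bool)
        for _ in range(5):
            cc,rad=circ(P[m,:2]);e=np.hypot(*(P[:,:2]-cc).T)-rad;m=abs(e)<max(1.0,2*np.median(abs(e)))
        ctr=cc
    return ctr,rad,m.sum(),np.std(e[m])
E
python3 - <<'E'
from h import *
s=state();im=camera("wrist");cv2.imwrite("pics/w2.png",im)
print(s["time"],s["tcp_pos"],abs(s["joint_vel"]).max());c=cam("wrist",s)
g=cv2.cvtColor(im,cv2.COLOR_BGR2GRAY)
print(proj(c,[565,-227,90]))
for lo,hi,r,sg in((-12,12,55,0),(-4,8,55,0),(-4,8,55,-1),(-8,4,50,1)):print(edgefit(c,g,(565,-227),90,r,lo,hi,sg))
E
```

```text
2.6 [ 534.30499213 -258.19352668  230.91188705] 0.11498313543073087
[[250.11401547 151.03724537]]
(array([ 567.74849747, -229.04821907]), np.float64(49.80293130842418), np.int64(142), np.float64(0.2341042011602237))
(array([ 565.82001817, -228.58301789]), np.float64(51.263927414131714), np.int64(105), np.float64(0.3250187935977698))
(array([ 567.805695  , -229.04057469]), np.float64(54.10140368509631), np.int64(178), np.float64(0.2818947198734981))
(array([ 567.77351662, -229.03031159]), np.float64(49.79526340624161), np.int64(147), np.float64(0.2429797408507237))
```

View pics/w2.png

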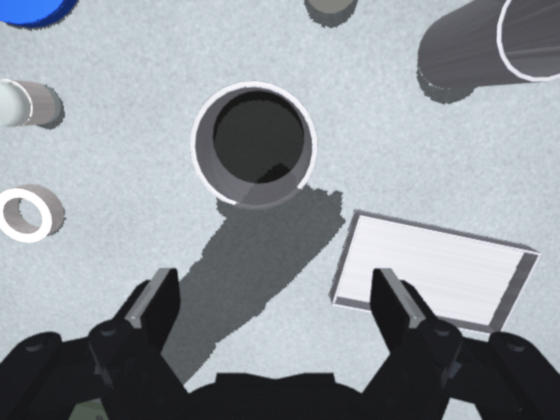

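```bash
python3 - <<'E'
from h import *
camera("wrist")
s=state();im=camera("wrist");cv2.imwrite("pics/w3.png",im)
print(s["time"],s["tcp_pos"],abs(s["joint_vel"]).max());c=cam("wrist",s)
g=cv2.cvtColor(im,cv2.COLOR_BGR2GRAY)
for lo,hi,r,sg in((-4,8,55,-1),(-8,4,50,1)):print(edgefit(c,g,(567,-229),90,r,lo,hi,sg))
print(totool(s,[531,218,231]))
E
```

```text
2.7 [ 529.06730668 -263.781311    230.81164208] 0.06295350056032706
(array([ 567.70944916, -229.01514606]), np.float64(54.12820353621287), np.int64(179), np.float64(0.33313680531619544))
(array([ 567.77276356, -229.04504053]), np.float64(49.814372339795554), np.int64(151), np.float64(0.22370298940798322))
[-4.60837627e+01 -1.40518953e+01  3.28807028e-02]
```

carry_out(steps=[{"x": -4.5,"y": -1.3,"z": 0,"roll": 0,"grip": 1},{"x": -4.5,"y": -1.3,"z": 0,"roll": 0,"grip": 1},{"x": -4.5,"y": -1.3,"z": 0,"roll": 0,"grip": 1},{"x": -4.5,"y": -1.3,"z": 0,"roll": 0,"grip": 1},{"x": -4.5,"y": -1.3,"z": 0,"roll": 0,"grip": 1},{"x": -4.5,"y": -1.3,"z": 0,"roll": 0,"grip": 1},{"x": -4.5,"y": -1.3,"z": 0,"roll": 0,"grip": 1},{"x": -4.5,"y": -1.3,"z": 0,"roll": 0,"grip": 1},{"x": -4.5,"y": -1.3,"z": 0,"roll": 0,"grip": 1},{"x": -4.5,"y": -1.3,"z": 0,"roll": 0,"grip": 1}])

```text
time: 3.75
tcp_pos: [524.2, 202.7, 231.7]
orientation: [0.801, -0.599, 0.0, -0.0]
contact_force: [0.1, -0.4, 1.2]
gripper_width: 85.3
```

```bash
python3 - <<'E'
from h import *
for i in range(4):camera("wrist")
s=state();im=camera("wrist");cv2.imwrite("pics/w4.png",im)
print(s["time"],s["tcp_pos"],abs(s["joint_vel"]).max(),s["contact_force"]);c=cam("wrist",s)
g=cv2.cvtColor(im,cv2.COLOR_BGR2GRAY)
print(proj(c,[[531,218,25],[531,218,75]]))
print(edgefit(c,g,(531,218),25,64,-8,8,-1))
print(edgefit(c,g,(531,218),49,19,-5,5,1))
for t in("stem_top","collar_top"):
  for r in look_for("wrist",t)[:2]: print(t,r, onz(c,r["pixel"],75))
E
```

```text
3.95 [524.14624713 201.66577606 231.27430852] 0.03732731917571172 [-0.53815636 -0.84533337  0.46533036]
[[261.1893836  167.10276583]
 [259.15945472 177.54091988]]
(array([533.92824691, 217.72810875]), np.float64(63.665550253329855), np.int64(132), np.float64(0.29496775132350456))
(array([535.28194494, 217.54169102]), np.float64(18.943681437006397), np.int64(148), np.float64(0.4999947258509035))
stem_top {'pixel': [257.8, 168.8], 'conf': 0.57} [538.53118697 221.41103109  75.        ]
collar_top {'pixel': [464.7, 81.2], 'conf': 0.97} [660.86403831  73.48847771  75.        ]
collar_top {'pixel': [176.8, 274.0], 'conf': 0.9} [410.65250229 271.2137036   75.        ]
```

View pics/w4.png

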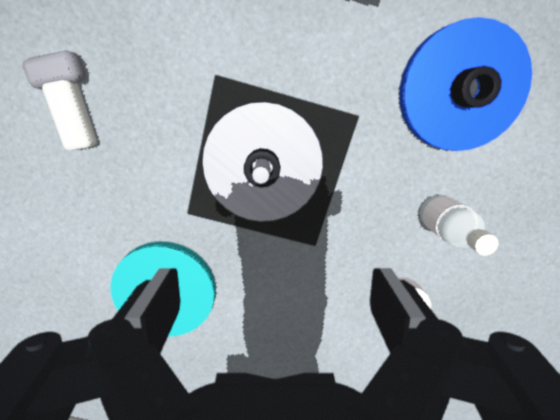

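```bash
python3 - <<'E'
from h import *
s=state()
print(totool(s,[534.2,217.7,131]))
E
```

```text
[-1.39433718 -1.41095883 10.05391578]
```

carry_out(steps=[{"x": -0.35,"y": -0.35,"z": 1,"roll": 0,"grip": 1},{"x": -0.35,"y": -0.35,"z": 2,"roll": 0,"grip": 1},{"x": -0.35,"y": -0.36,"z": 2,"roll": 0,"grip": 1},{"x": -0.34,"y": -0.35,"z": 2,"roll": 0,"grip": 1},{"x": 0,"y": 0,"z": 2,"roll": 0,"grip": 1},{"x": 0,"y": 0,"z": 1,"roll": 0,"grip": 0.7},{"x": 0,"y": 0,"z": 0,"roll": 0,"grip": 0.7},{"x": 0,"y": 0,"z": 0,"roll": 0,"grip": 0.7},{"x": 0,"y": 0,"z": 0,"roll": 0,"grip": 0.7},{"x": 0,"y": 0,"z": 0,"roll": 0,"grip": 0.7}])

```text
time: 5.1
tcp_pos: [534.1, 219.5, 132.1]
orientation: [0.801, -0.598, 0.0, -0.001]
contact_force: [0.4, -0.2, -0.0]
gripper_width: 59.8
```

```bash
python3 - <<'E'
from h import *
s=state();im=camera("wrist");cv2.imwrite("pics/w5.png",im)
print(s["time"],s["tcp_pos"],abs(s["joint_vel"]).max(),s["contact_force"],s["gripper_width"]);c=cam("wrist",s)
g=cv2.cvtColor(im,cv2.COLOR_BGR2GRAY)
print(proj(c,[[534.2,217.7,25],[534.2,217.7,75]]))
print(edgefit(c,g,(534,218),25,64,-6,6,-1))
print(edgefit(c,g,(534,218),49,19,-4,5,1))
print(edgefit(c,g,(534,218),75,8,-3,3,-1))
print(totool(s,[534.2,217.7,53]))
E
```

```text
5.1 [534.06613078 219.52267033 132.07362   ] 0.003941284615694084 [ 0.44348649 -0.24131371 -0.03736342] 59.7587630576373
[[276.29686196 205.84082064]
 [276.69756028 229.15930334]]
(array([533.91982657, 217.78495622]), np.float64(63.67166138967629), np.int64(130), np.float64(0.23445883088746544))
(array([536.91493213, 218.138406  ]), np.float64(19.980143609888877), np.int64(121), np.float64(0.6128251563350887))
(array([535.74035502, 218.47253362]), np.float64(8.212265535062835), np.int64(100), np.float64(0.3713497266431868))
[0.18076958 0.04772212 7.9072637 ]
```

View pics/w5.png

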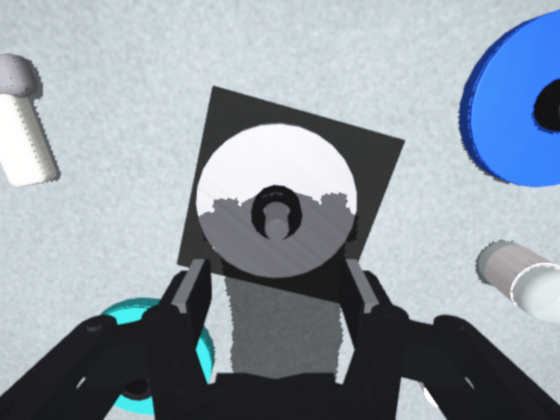

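carry_out(steps=[{"x": 0.1,"y": -0.05,"z": 1,"roll": 0,"grip": 0.7},{"x": 0,"y": 0,"z": 1.5,"roll": 0,"grip": 0.7},{"x": 0,"y": 0,"z": 1.5,"roll": 0,"grip": 0.7},{"x": 0,"y": 0,"z": 1.5,"roll": 0,"grip": 0.7},{"x": 0,"y": 0,"z": 1.2,"roll": 0,"grip": 0.7},{"x": 0,"y": 0,"z": 0.8,"roll": 0,"grip": 0.7},{"x": 0,"y": 0,"z": 0.4,"roll": 0,"grip": 0.7},{"x": 0,"y": 0,"z": 0,"roll": 0,"grip": 0.6},{"x": 0,"y": 0,"z": 0,"roll": 0,"grip": 0.5},{"x": 0,"y": 0,"z": 0,"roll": 0,"grip": 0.4}])

```text
time: 6.15
tcp_pos: [534.8, 218.7, 52.8]
orientation: [0.801, -0.598, 0.0, -0.0]
contact_force: [0.3, -0.6, -0.3]
gripper_width: 34.6
```

```bash
python3 - <<'E'
from h import *
s=state();im=camera("wrist");cv2.imwrite("pics/w6.png",im)
print(s["time"],s["tcp_pos"],abs(s["joint_vel"]).max(),s["contact_force"],s["gripper_width"]);c=cam("wrist",s)
E
```

```text
6.15 [534.78259979 218.74685883  52.80562372] 0.0016141798607325379 [ 0.3097911  -0.60176906 -0.2697317 ] 34.62165230039145
```

View pics/w6.png

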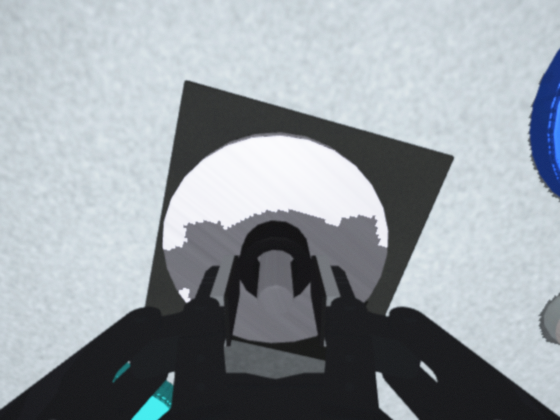

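The stem sits between the fingers (column about 275, row 290), and the fingertips are above the black collar. I'll close now.

carry_out(steps=[{"x": 0,"y": 0,"z": 0,"roll": 0,"grip": 0.25},{"x": 0,"y": 0,"z": 0,"roll": 0,"grip": 0.1},{"x": 0,"y": 0,"z": 0,"roll": 0,"grip": 0},{"x": 0,"y": 0,"z": 0,"roll": 0,"grip": 0},{"x": 0,"y": 0,"z": 0,"roll": 0,"grip": 0},{"x": 0,"y": 0,"z": 0,"roll": 0,"grip": 0},{"x": 0,"y": 0,"z": 0,"roll": 0,"grip": 0},{"x": 0,"y": 0,"z": 0,"roll": 0,"grip": 0},{"x": 0,"y": 0,"z": 0,"roll": 0,"grip": 0},{"x": 0,"y": 0,"z": 0,"roll": 0,"grip": 0}])

```text
time: 7.2
tcp_pos: [534.7, 218.6, 52.8]
orientation: [0.801, -0.598, 0.0, -0.0]
contact_force: [-0.5, -1.1, 6.2]
gripper_width: 13.8
```

```bash
python3 - <<'E'
from h import *
s=state();im=camera("wrist");cv2.imwrite("pics/w7.png",im)
print(s["time"],s["tcp_pos"],s["contact_force"],s["moment"],s["gripper_width"]);c=cam("wrist",s)
g=cv2.cvtColor(im,cv2.COLOR_BGR2GRAY)
print(edgefit(c,g,(534,218),25,64,-6,6,-1))
E
```

```text
7.2 [534.69041308 218.61140133  52.7556191 ] [-0.54306575 -1.050264    6.21801721] [-0.23312696  0.33041723  0.04519768] 13.768586249715788
(array([533.85668087, 217.93233046]), np.float64(63.6077230162142), np.int64(120), np.float64(0.19029689221243717))
```

View pics/w7.png

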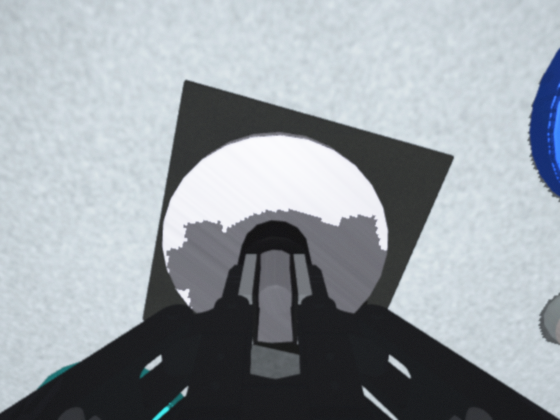

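carry_out(steps=[{"x": 0,"y": 0,"z": -0.2,"roll": 0,"grip": 0},{"x": 0,"y": 0,"z": -0.5,"roll": 0,"grip": 0},{"x": 0,"y": 0,"z": -1,"roll": 0,"grip": 0},{"x": 0,"y": 0,"z": -1.5,"roll": 0,"grip": 0},{"x": 0,"y": 0,"z": -2,"roll": 0,"grip": 0},{"x": 0,"y": 0,"z": -2,"roll": 0,"grip": 0},{"x": 0,"y": 0,"z": -2,"roll": 0,"grip": 0},{"x": 0,"y": 0,"z": -2,"roll": 0,"grip": 0},{"x": 0,"y": 0,"z": -2,"roll": 0,"grip": 0},{"x": 0,"y": 0,"z": -1,"roll": 0,"grip": 0}])

```text
time: 8.25
tcp_pos: [534.8, 218.8, 196.5]
orientation: [0.801, -0.598, 0.0, -0.001]
contact_force: [0.1, -0.6, -5.0]
gripper_width: 13.8
```

```bash
python3 - <<'E'
from h import *
camera("wrist");camera("wrist")
s=state();im=camera("wrist");cv2.imwrite("pics/w8.png",im)
print(s["time"],s["tcp_pos"],s["orientation"],s["contact_force"],s["moment"],s["gripper_width"]);c=cam("wrist",s)
g=cv2.cvtColor(im,cv2.COLOR_BGR2GRAY)
z=s["tcp_pos"][2]-52.76+25
print(edgefit(c,g,(534,218),z,64,-6,6,-1))
print(totool(s,[567.7,-229,s["tcp_pos"][2]]))
E
```

```text
8.35 [534.91881753 218.78723363 195.60082967] [ 8.01195982e-01 -5.98401132e-01  4.55034744e-04 -9.36254040e-04] [-0.10192111  0.09536246 -4.96328506] [ 0.01383029 -0.0857725   0.04181792] 13.957706592942483
(array([534.22186557, 218.15200386]), np.float64(63.376474799082814), np.int64(109), np.float64(0.3479851710069185))
[ 4.38675884e+01  9.56626693e+00 -3.67298175e-02]
```

View pics/w8.png

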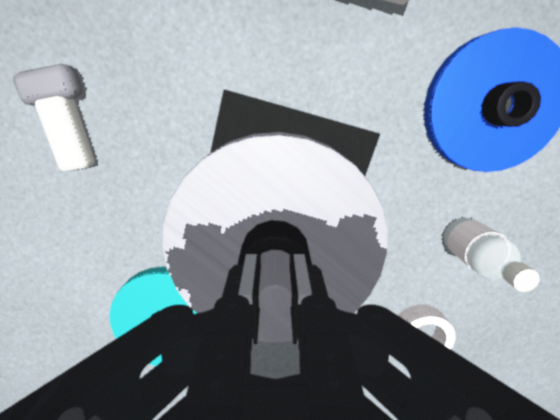

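carry_out(steps=[{"x": 1,"y": 0.22,"z": 0,"roll": 0,"grip": 0},{"x": 2,"y": 0.43,"z": 0,"roll": 0,"grip": 0},{"x": 3,"y": 0.65,"z": 0,"roll": 0,"grip": 0},{"x": 3.5,"y": 0.76,"z": 0,"roll": 0,"grip": 0},{"x": 4,"y": 0.87,"z": 0,"roll": 0,"grip": 0},{"x": 4,"y": 0.87,"z": 0,"roll": 0,"grip": 0},{"x": 4,"y": 0.87,"z": 0,"roll": 0,"grip": 0},{"x": 4,"y": 0.87,"z": 0,"roll": 0,"grip": 0},{"x": 4,"y": 0.87,"z": 0,"roll": 0,"grip": 0},{"x": 4,"y": 0.87,"z": 0,"roll": 0,"grip": 0}])

```text
time: 9.4
tcp_pos: [559.0, -125.7, 193.5]
orientation: [0.801, -0.599, -0.001, 0.0]
contact_force: [0.9, 1.1, -4.5]
gripper_width: 13.9
```

carry_out(steps=[{"x": 3.5,"y": 0.76,"z": 0,"roll": 0,"grip": 0},{"x": 2.8,"y": 0.6,"z": 0,"roll": 0,"grip": 0},{"x": 2,"y": 0.43,"z": 0,"roll": 0,"grip": 0},{"x": 1.2,"y": 0.26,"z": 0,"roll": 0,"grip": 0},{"x": 0.6,"y": 0.13,"z": 0,"roll": 0,"grip": 0},{"x": 0.23,"y": 0.02,"z": 0,"roll": 0,"grip": 0},{"x": 0,"y": 0,"z": 0,"roll": 0,"grip": 0},{"x": 0,"y": 0,"z": 0,"roll": 0,"grip": 0},{"x": 0,"y": 0,"z": 0,"roll": 0,"grip": 0},{"x": 0,"y": 0,"z": 0,"roll": 0,"grip": 0}])

```text
time: 10.4
tcp_pos: [568.1, -228.1, 194.3]
orientation: [0.801, -0.598, -0.0, -0.0]
contact_force: [0.3, 0.5, -5.6]
gripper_width: 13.8
```

```bash
python3 - <<'E'
from h import *
s=state();im=camera("wrist");cv2.imwrite("pics/w9.png",im)
print(s["time"],s["tcp_pos"],s["orientation"],s["contact_force"],s["moment"],s["gripper_width"]);c=cam("wrist",s)
g=cv2.cvtColor(im,cv2.COLOR_BGR2GRAY)
z=s["tcp_pos"][2]-52.76+25
print(edgefit(c,g,s["tcp_pos"],z,64,-6,6,-1))
t=camera("top");cv2.imwrite("pics/t9.png",t);cv2.imwrite("pics/t9z.png",cv2.resize(t[140:270,290:430],None,fx=4,fy=4))
t=camera("side");cv2.imwrite("pics/s9.png",t);cv2.imwrite("pics/s9z.png",cv2.resize(t[80:220,260:420],None,fx=4,fy=4))
E
```

```text
10.4 [ 568.13348724 -228.08427963  194.34937024] [ 8.01388341e-01 -5.98144396e-01 -4.95996015e-05 -7.81264093e-05] [ 0.25697757  0.54408423 -5.59429954] [-0.01055173  0.02492894 -0.00879533] 13.776753462281828
(array([ 567.10192217, -228.77523792]), np.float64(63.326300703186895), np.int64(98), np.float64(0.30374983219404456))
```

View pics/w9.png

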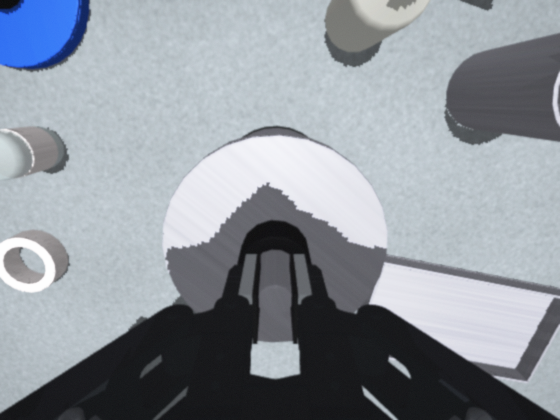

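View pics/s9z.png

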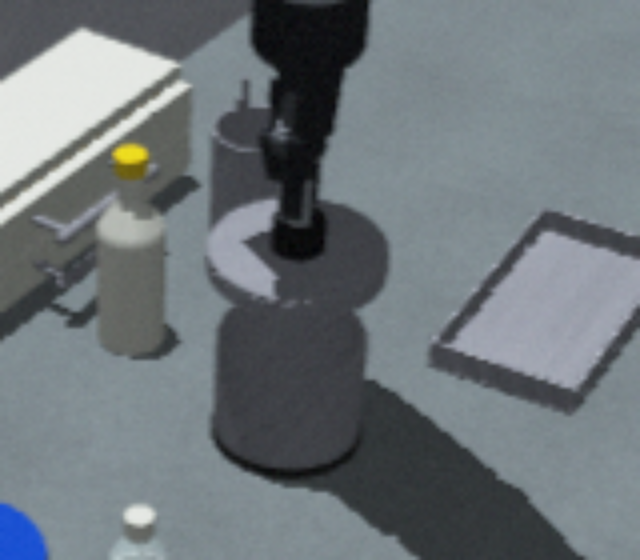

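View pics/t9z.png

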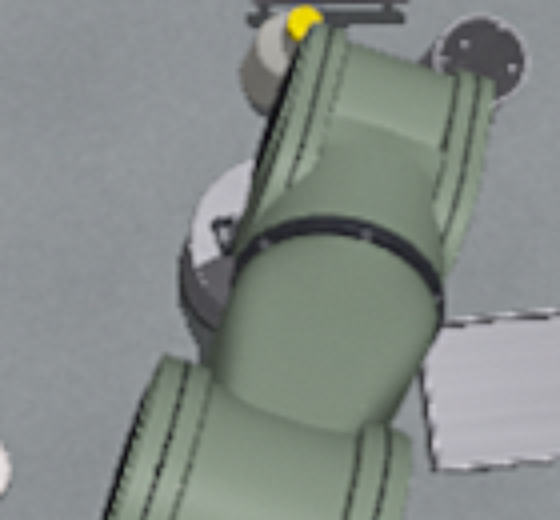

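```bash
python3 - <<'E'
from h import *
c=cam("side")
g=cv2.imread("pics/side0.png",0)
for lo,hi,r,sg in((-4,8,55,-1),(-4,8,55,1),(-8,4,50,1),(-8,4,50,-1)):print("jar",edgefit(c,g,(565,-224),90,r,lo,hi,sg))
print("lid on mat",edgefit(c,g,(531,221),25,64,-8,8,-1))
g=cv2.imread("pics/s9.png",0)
for sg in (1,-1,0): print("lid",edgefit(c,g,(568,-224),194.35-52.76+25,64,-8,8,sg))
E
```

```text
jar (array([ 569.61598568, -227.60491869]), np.float64(58.88591091361529), np.int64(83), np.float64(1.5194720860715363))
jar (array([ 560.7525771 , -216.70838381]), np.float64(57.36630571119594), np.int64(107), np.float64(2.6148089472268796))
jar (array([ 568.6854078 , -226.96161508]), np.float64(48.44059179208486), np.int64(139), np.float64(0.6920793810345091))
jar (array([ 562.98260599, -216.20505181]), np.float64(47.72810798049758), np.int64(114), np.float64(1.2047518972484357))
lid on mat (array([533.5246649 , 220.63905401]), np.float64(63.45289599668577), np.int64(120), np.float64(0.4420547135993783))
lid (array([ 571.05706536, -219.11715   ]), np.float64(70.45924225245739), np.int64(91), np.float64(1.223485524706307))
lid (array([ 560.10975729, -230.07227304]), np.float64(70.59720081857076), np.int64(93), np.float64(1.0741207023387485))
lid (array([ 566.94910464, -225.43278196]), np.float64(63.22271510860227), np.int64(109), np.float64(0.8872465150634146))
```

carry_out(steps=[{"x": 0.08,"y": -0.08,"z": 0.4,"roll": 0,"grip": 0},{"x": 0,"y": 0,"z": 0.8,"roll": 0,"grip": 0},{"x": 0,"y": 0,"z": 0.8,"roll": 0,"grip": 0},{"x": 0,"y": 0,"z": 0.8,"roll": 0,"grip": 0},{"x": 0,"y": 0,"z": 0.8,"roll": 0,"grip": 0},{"x": 0,"y": 0,"z": 0.7,"roll": 0,"grip": 0},{"x": 0,"y": 0,"z": 0.4,"roll": 0,"grip": 0},{"x": 0,"y": 0,"z": 0.2,"roll": 0,"grip": 0},{"x": 0,"y": 0,"z": 0,"roll": 0,"grip": 0},{"x": 0,"y": 0,"z": 0,"roll": 0,"grip": 0}])

```text
time: 11.55
tcp_pos: [569.1, -229.1, 145.5]
orientation: [0.801, -0.598, 0.0, -0.0]
contact_force: [-1.0, -0.4, -4.0]
gripper_width: 13.8
```

```bash
python3 - <<'E'
from h import *
s=state()
print(s["time"],s["tcp_pos"],s["orientation"],s["contact_force"],s["moment"],s["gripper_width"])
t=camera("side");cv2.imwrite("pics/s10.png",t);cv2.imwrite("pics/s10z.png",cv2.resize(t[80:220,260:420],None,fx=4,fy=4))
c=cam("side");g=cv2.imread("pics/s10.png",0)
print(edgefit(c,g,(568,-226),s["tcp_pos"][2]-52.76+25,64,-5,5,0))
E
```

```text
11.55 [ 569.13690756 -229.1287358   145.53126781] [ 8.01179426e-01 -5.98424183e-01  1.36060780e-04 -8.50165393e-05] [-1.03079398 -0.42488132 -4.04856208] [0.05857444 0.01305052 0.02787735] 13.836807307116967
(array([ 567.4254657 , -225.94534263]), np.float64(63.737263043792694), np.int64(104), np.float64(0.9639816637349381))
```

View pics/s10z.png

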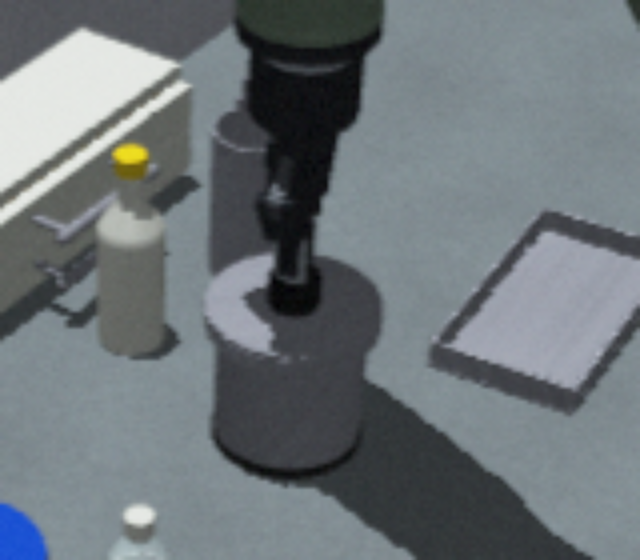

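carry_out(steps=[{"x": 0,"y": 0,"z": 0.15,"roll": 0,"grip": 0},{"x": 0,"y": 0,"z": 0.15,"roll": 0,"grip": 0},{"x": 0,"y": 0,"z": 0.15,"roll": 0,"grip": 0},{"x": 0,"y": 0,"z": 0.15,"roll": 0,"grip": 0},{"x": 0,"y": 0,"z": 0.15,"roll": 0,"grip": 0},{"x": 0,"y": 0,"z": 0.15,"roll": 0,"grip": 0},{"x": 0,"y": 0,"z": 0.1,"roll": 0,"grip": 0},{"x": 0,"y": 0,"z": 0.1,"roll": 0,"grip": 0},{"x": 0,"y": 0,"z": 0.1,"roll": 0,"grip": 0},{"x": 0,"y": 0,"z": 0,"roll": 0,"grip": 0}])

```text
time: 12.6
tcp_pos: [569.0, -229.1, 133.2]
orientation: [0.801, -0.598, -0.0, -0.0]
contact_force: [-0.7, -0.1, -5.2]
gripper_width: 14.0
```

```bash
python3 - <<'E'
from h import *
s=state()
print(s["time"],s["tcp_pos"],s["orientation"],s["contact_force"],s["moment"],s["gripper_width"])
E
```

```text
12.6 [ 568.98041309 -229.07861578  133.17463444] [ 8.01197011e-01 -5.98400649e-01 -1.10469226e-04 -3.13031159e-06] [-0.68445378 -0.13871454 -5.18187742] [ 0.0012868  -0.02837395 -0.00032224] 14.026622701375958
```

carry_out(steps=[{"x": 0,"y": 0,"z": 0.1,"roll": 0,"grip": 0},{"x": 0,"y": 0,"z": 0.1,"roll": 0,"grip": 0},{"x": 0,"y": 0,"z": 0.1,"roll": 0,"grip": 0},{"x": 0,"y": 0,"z": 0.1,"roll": 0,"grip": 0},{"x": 0,"y": 0,"z": 0.1,"roll": 0,"grip": 0},{"x": 0,"y": 0,"z": 0.05,"roll": 0,"grip": 0},{"x": 0,"y": 0,"z": 0.05,"roll": 0,"grip": 0},{"x": 0,"y": 0,"z": 0,"roll": 0,"grip": 0},{"x": 0,"y": 0,"z": 0,"roll": 0,"grip": 0},{"x": 0,"y": 0,"z": 0,"roll": 0,"grip": 0}])

```text
time: 13.6
tcp_pos: [569.0, -229.1, 127.3]
orientation: [0.801, -0.598, -0.0, -0.0]
contact_force: [-0.2, 0.4, -4.5]
gripper_width: 13.9
```

```bash
python3 - <<'E'
from h import *
s=state()
print(s["time"],s["tcp_pos"],s["orientation"],s["contact_force"],s["moment"],s["gripper_width"])
E
```

```text
13.6 [ 569.04598572 -229.07753908  127.32041809] [ 8.01196473e-01 -5.98401379e-01 -2.11846280e-05 -3.48883492e-05] [-0.15038304  0.41339473 -4.4627417 ] [-0.05572247  0.0219096   0.01700948] 13.853106321106113
```

Still no contact; a few more tenths until the rim takes the weight.

carry_out(steps=[{"x": 0,"y": 0,"z": 0.03,"roll": 0,"grip": 0},{"x": 0,"y": 0,"z": 0.03,"roll": 0,"grip": 0},{"x": 0,"y": 0,"z": 0.03,"roll": 0,"grip": 0},{"x": 0,"y": 0,"z": 0,"roll": 0,"grip": 0},{"x": 0,"y": 0,"z": 0,"roll": 0,"grip": 0},{"x": 0,"y": 0,"z": 0,"roll": 0,"grip": 0},{"x": 0,"y": 0,"z": 0,"roll": 0,"grip": 0},{"x": 0,"y": 0,"z": 0,"roll": 0,"grip": 0},{"x": 0,"y": 0,"z": 0,"roll": 0,"grip": 0},{"x": 0,"y": 0,"z": 0,"roll": 0,"grip": 0}])

```text
time: 14.6
tcp_pos: [569.1, -229.1, 126.8]
orientation: [0.801, -0.598, 0.0, -0.0]
contact_force: [-3.0, 1.3, 5.6]
gripper_width: 14.1
```

```bash
python3 - <<'E'
from h import *
s=state()
print(s["time"],s["tcp_pos"],s["orientation"],s["contact_force"],s["moment"],s["gripper_width"])
E
```

```text
14.6 [ 569.07022148 -229.12083567  126.75924203] [ 8.01182013e-01 -5.98420726e-01  1.05810681e-04 -7.43908508e-05] [-3.00294458  1.32175571  5.61796273] [ 0.26133376  0.6430268  -0.02306533] 14.075341946547553
```

carry_out(steps=[{"x": 0,"y": 0,"z": 0,"roll": 0,"grip": 0.15},{"x": 0,"y": 0,"z": 0,"roll": 0,"grip": 0.3},{"x": 0,"y": 0,"z": 0,"roll": 0,"grip": 0.4},{"x": 0,"y": 0,"z": -0.1,"roll": 0,"grip": 0.4},{"x": 0,"y": 0,"z": -0.2,"roll": 0,"grip": 0.4},{"x": 0,"y": 0,"z": -0.2,"roll": 0,"grip": 0.4},{"x": 0,"y": 0,"z": 0,"roll": 0,"grip": 0.4},{"x": 0,"y": 0,"z": 0,"roll": 0,"grip": 0.4},{"x": 0,"y": 0,"z": 0,"roll": 0,"grip": 0.4},{"x": 0,"y": 0,"z": 0,"roll": 0,"grip": 0.4}])

```text
time: 15.6
tcp_pos: [569.0, -229.1, 131.3]
orientation: [0.801, -0.598, -0.0, -0.0]
contact_force: [-0.4, -0.3, -0.5]
gripper_width: 34.4
```

```bash
python3 - <<'E'
from h import *
s=state();im=camera("wrist");cv2.imwrite("pics/w12.png",im)
print(s["time"],s["tcp_pos"],s["contact_force"],s["moment"],s["gripper_width"])
c=cam("wrist",s);g=cv2.cvtColor(im,cv2.COLOR_BGR2GRAY)
print(edgefit(c,g,(568.5,-229),99,64,-6,6,-1))
t=camera("side");cv2.imwrite("pics/s12.png",t);cv2.imwrite("pics/s12z.png",cv2.resize(t[80:220,260:420],None,fx=4,fy=4))
E
```

```text
15.6 [ 569.02802513 -229.07483132  131.33923545] [-0.40134518 -0.30846251 -0.47162078] [0.0541526  0.00455142 0.00135451] 34.44467352712164
(array([ 568.14561654, -229.71941474]), np.float64(63.2341825754027), np.int64(107), np.float64(0.2507774626796476))
```

View pics/w12.png

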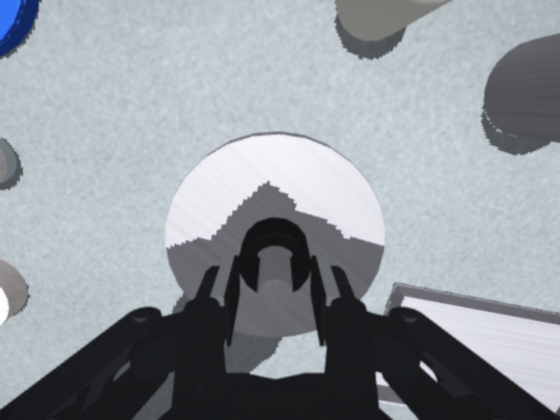

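View pics/s12z.png

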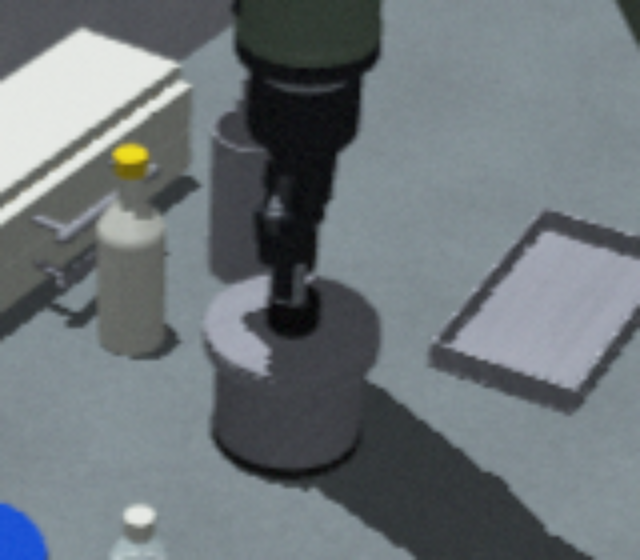

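carry_out(steps=[{"x": 0,"y": 0,"z": 0,"roll": 0,"grip": 0.3},{"x": 0,"y": 0,"z": 0,"roll": 0,"grip": 0.3},{"x": 0,"y": 0,"z": 0,"roll": 0,"grip": 0.3},{"x": 0,"y": 0,"z": 0.2,"roll": 0,"grip": 0.3},{"x": 0,"y": 0,"z": 0.2,"roll": 0,"grip": 0.3},{"x": 0,"y": 0,"z": 0.2,"roll": 0,"grip": 0.3},{"x": 0,"y": 0,"z": 0.1,"roll": 0,"grip": 0.3},{"x": 0,"y": 0,"z": 0.05,"roll": 0,"grip": 0.3},{"x": 0,"y": 0,"z": 0,"roll": 0,"grip": 0.3},{"x": 0,"y": 0,"z": 0,"roll": 0,"grip": 0.3}])

```text
time: 16.7
tcp_pos: [569.1, -229.1, 123.9]
orientation: [0.801, -0.598, -0.0, -0.0]
contact_force: [0.1, -0.4, 0.5]
gripper_width: 25.3
```

```bash
python3 - <<'E'
from h import *
s=state()
print(s["time"],s["tcp_pos"],s["contact_force"],s["moment"],s["gripper_width"])
E
```

```text
16.7 [ 569.05601956 -229.08363812  123.93184277] [ 0.08274465 -0.39833658  0.52565174] [0.00491212 0.01414225 0.03698537] 25.253780949893184
```

carry_out(steps=[{"x": 0,"y": 0,"z": 0.05,"roll": 0,"grip": 0.3},{"x": 0,"y": 0,"z": 0.05,"roll": 0,"grip": 0.3},{"x": 0,"y": 0,"z": 0.05,"roll": 0,"grip": 0.3},{"x": 0,"y": 0,"z": 0.05,"roll": 0,"grip": 0.3},{"x": 0,"y": 0,"z": 0,"roll": 0,"grip": 0.3},{"x": 0,"y": 0,"z": 0,"roll": 0,"grip": 0.3},{"x": 0,"y": 0,"z": 0,"roll": 0,"grip": 0.3},{"x": 0,"y": 0,"z": 0,"roll": 0,"grip": 0.3},{"x": 0,"y": 0,"z": 0,"roll": 0,"grip": 0.3},{"x": 0,"y": 0,"z": 0,"roll": 0,"grip": 0.3}])

```text
time: 17.7
tcp_pos: [569.1, -229.1, 122.9]
orientation: [0.801, -0.598, 0.0, -0.0]
contact_force: [-5.5, 2.6, 16.8]
gripper_width: 25.6
```

Pressing at about 17 N. I'll hold it a little longer, then raise and open.

carry_out(steps=[{"x": 0,"y": 0,"z": 0,"roll": 0,"grip": 0.3},{"x": 0,"y": 0,"z": 0,"roll": 0,"grip": 0.3},{"x": 0,"y": 0,"z": 0,"roll": 0,"grip": 0.3},{"x": 0,"y": 0,"z": 0,"roll": 0,"grip": 0.3},{"x": 0,"y": 0,"z": -0.2,"roll": 0,"grip": 0.3},{"x": 0,"y": 0,"z": -0.4,"roll": 0,"grip": 0.3},{"x": 0,"y": 0,"z": -0.4,"roll": 0,"grip": 0.5},{"x": 0,"y": 0,"z": 0,"roll": 0,"grip": 0.7},{"x": 0,"y": 0,"z": 0,"roll": 0,"grip": 0.7},{"x": 0,"y": 0,"z": 0,"roll": 0,"grip": 0.7}])

```text
time: 18.7
tcp_pos: [569.0, -229.1, 131.7]
orientation: [0.801, -0.598, -0.0, -0.0]
contact_force: [-0.2, -1.0, -0.1]
gripper_width: 60.1
```

```bash
python3 - <<'E'
from h import *
s=state();im=camera("wrist");cv2.imwrite("pics/w13.png",im)
print(s["time"],s["tcp_pos"],s["contact_force"],s["moment"],s["gripper_width"])
c=cam("wrist",s);g=cv2.cvtColor(im,cv2.COLOR_BGR2GRAY)
print(edgefit(c,g,(568.5,-229),99,64,-6,6,-1))
E
```

```text
18.7 [ 568.97591618 -229.06478513  131.73974076] [-0.22268916 -1.02871063 -0.11603528] [ 0.01410604 -0.01693612  0.02949899] 60.05777816273266
(array([ 568.1026935 , -229.71287501]), np.float64(63.246160839237625), np.int64(108), np.float64(0.24259224065909724))
```

View pics/w13.png

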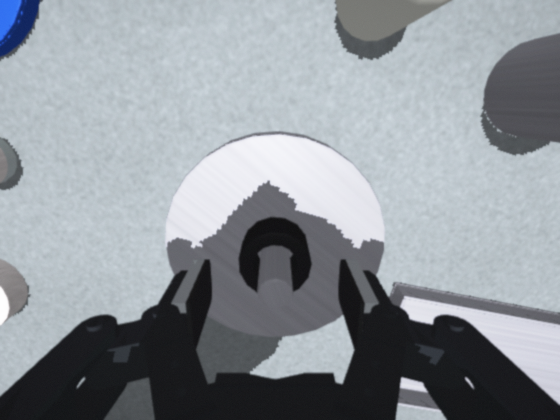

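carry_out(steps=[{"x": 0,"y": 0,"z": 0.3,"roll": 0,"grip": 0.7},{"x": 0,"y": 0,"z": 0.5,"roll": 0,"grip": 0.7},{"x": 0,"y": 0,"z": 0.5,"roll": 0,"grip": 0.7},{"x": 0,"y": 0,"z": 0.5,"roll": 0,"grip": 0.7},{"x": 0,"y": 0,"z": 0.5,"roll": 0,"grip": 0.7},{"x": 0,"y": 0,"z": 0.4,"roll": 0,"grip": 0.7},{"x": 0,"y": 0,"z": 0.2,"roll": 0,"grip": 0.7},{"x": 0,"y": 0,"z": 0,"roll": 0,"grip": 0.7},{"x": 0,"y": 0,"z": 0,"roll": 0,"grip": 0.7},{"x": 0,"y": 0,"z": 0,"roll": 0,"grip": 0.65}])

```text
time: 19.75
tcp_pos: [569.1, -229.1, 103.1]
orientation: [0.801, -0.598, 0.0, -0.0]
contact_force: [-1.3, 0.6, 0.2]
gripper_width: 55.6
```

carry_out(steps=[{"x": 0,"y": 0,"z": 0,"roll": 0,"grip": 0.55},{"x": 0,"y": 0,"z": 0,"roll": 0,"grip": 0.5},{"x": 0,"y": 0,"z": 0,"roll": 0,"grip": 0.45},{"x": 0,"y": 0,"z": 0,"roll": 0,"grip": 0.4},{"x": 0,"y": 0,"z": 0,"roll": 0,"grip": 0.3},{"x": 0,"y": 0,"z": 0,"roll": 0,"grip": 0},{"x": 0,"y": 0,"z": 0,"roll": 0,"grip": 0},{"x": 0,"y": 0,"z": 0,"roll": 0,"grip": 0},{"x": 0,"y": 0,"z": 0,"roll": 0,"grip": 0},{"x": 0,"y": 0,"z": 0,"roll": 0,"grip": 0}])

```text
time: 20.75
tcp_pos: [569.1, -229.1, 103.3]
orientation: [0.801, -0.598, 0.0, -0.0]
contact_force: [-1.5, 1.1, 7.2]
gripper_width: 35.6
```

```bash
python3 - <<'E'
from h import *
s=state();im=camera("wrist");cv2.imwrite("pics/w14.png",im)
print(s["time"],s["tcp_pos"],s["contact_force"],s["moment"],s["gripper_width"])
E
```

```text
20.75 [ 569.11125458 -229.08868306  103.32624321] [-1.54043796  1.11455519  7.2073018 ] [0.29437049 0.42172199 0.06343225] 35.647053042471526
```

View pics/w14.png

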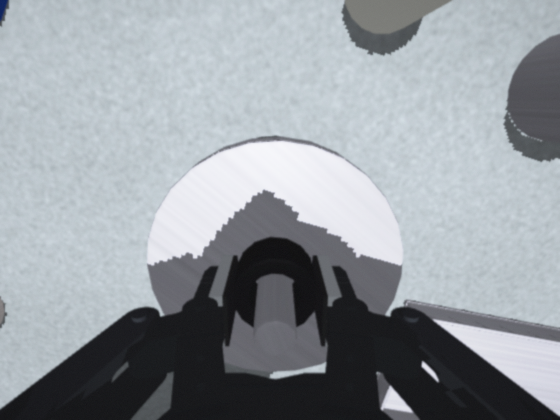

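carry_out(steps=[{"x": 0,"y": 0,"z": -0.1,"roll": 0,"grip": 0},{"x": 0,"y": 0,"z": -0.2,"roll": 0,"grip": 0},{"x": 0,"y": 0,"z": -0.4,"roll": 0,"grip": 0},{"x": 0,"y": 0,"z": -0.5,"roll": 0,"grip": 0},{"x": 0,"y": 0,"z": -0.5,"roll": 0,"grip": 0},{"x": 0,"y": 0,"z": -0.5,"roll": 0,"grip": 0},{"x": 0,"y": 0,"z": -0.5,"roll": 0,"grip": 0},{"x": 0,"y": 0,"z": -0.5,"roll": 0,"grip": 0},{"x": 0,"y": 0,"z": -0.5,"roll": 0,"grip": 0},{"x": 0,"y": 0,"z": -0.3,"roll": 0,"grip": 0}])

```text
time: 21.8
tcp_pos: [569.1, -229.1, 143.4]
orientation: [0.801, -0.598, 0.0, -0.0]
contact_force: [-0.3, 0.0, -1.8]
gripper_width: 34.9
```

```bash
python3 - <<'E'
from h import *
s=state()
print(s["time"],s["tcp_pos"],s["contact_force"],s["moment"],s["gripper_width"])
t=camera("side");cv2.imwrite("pics/s15z.png",cv2.resize(t[80:220,260:420],None,fx=4,fy=4))
E
```

```text
21.8 [ 569.12245316 -229.09670969  143.42179428] [-0.26763109  0.02869573 -1.82221348] [-0.04450298  0.02019823  0.0441266 ] 34.88380825502158
```

View pics/s15z.png

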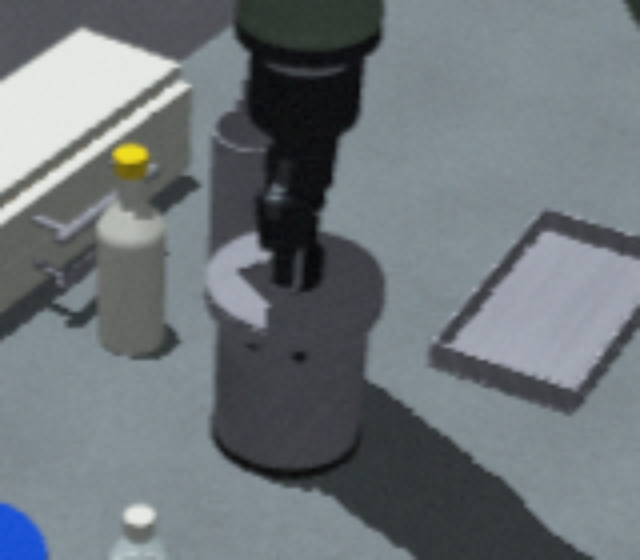

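The outer lid comes away alone: about 2 N of weight, and the inner lid's dark holes show on the jar. I'll keep lifting.

carry_out(steps=[{"x": 0,"y": 0,"z": -0.5,"roll": 0,"grip": 0},{"x": 0,"y": 0,"z": -1,"roll": 0,"grip": 0},{"x": 0,"y": 0,"z": -1,"roll": 0,"grip": 0},{"x": 0,"y": 0,"z": -1.5,"roll": 0,"grip": 0},{"x": 0,"y": 0,"z": -1.5,"roll": 0,"grip": 0},{"x": 0,"y": 0,"z": -1.5,"roll": 0,"grip": 0},{"x": 0,"y": 0,"z": -1,"roll": 0,"grip": 0},{"x": 0,"y": 0,"z": -0.7,"roll": 0,"grip": 0},{"x": 0,"y": 0,"z": -0.3,"roll": 0,"grip": 0},{"x": 0,"y": 0,"z": 0,"roll": 0,"grip": 0}])

```text
time: 22.85
tcp_pos: [569.0, -229.1, 232.9]
orientation: [0.801, -0.598, -0.0, -0.0]
contact_force: [-0.8, -0.0, -1.7]
gripper_width: 35.3
```

carry_out(steps=[{"x": 0,"y": 0,"z": 0,"roll": 0,"grip": 0},{"x": 0,"y": 0,"z": 0,"roll": 0,"grip": 0},{"x": 0,"y": 0,"z": 0,"roll": 0,"grip": 0},{"x": 0,"y": 0,"z": 0,"roll": 0,"grip": 0},{"x": 0,"y": 0,"z": 0,"roll": 0,"grip": 0},{"x": 0,"y": 0,"z": 0,"roll": 0,"grip": 0},{"x": 0,"y": 0,"z": 0,"roll": 0,"grip": 0},{"x": 0,"y": 0,"z": 0,"roll": 0,"grip": 0},{"x": 0,"y": 0,"z": 0,"roll": 0,"grip": 0},{"x": 0,"y": 0,"z": 0,"roll": 0,"grip": 0}])

```text
time: 23.85
tcp_pos: [569.0, -229.1, 232.9]
orientation: [0.801, -0.598, -0.0, -0.0]
contact_force: [-0.0, 0.3, -1.4]
gripper_width: 35.1
```

```bash
python3 - <<'E'
from h import *
s=state()
print(s["time"],s["tcp_pos"],s["contact_force"],s["moment"],s["gripper_width"],abs(s["joint_vel"]).max())
t=camera("side");cv2.imwrite("pics/s16z.png",cv2.resize(t[60:220,250:420],None,fx=3.7,fy=3.7))
im=camera("wrist");cv2.imwrite("pics/w16.png",im)
E
```

```text
23.85 [ 569.02522571 -229.08552836  232.88214565] [-0.00455792  0.25486331 -1.38141453] [-0.01342349  0.04885725 -0.00284353] 35.14489385447247 0.0015530143980591322
```

View pics/s16z.png

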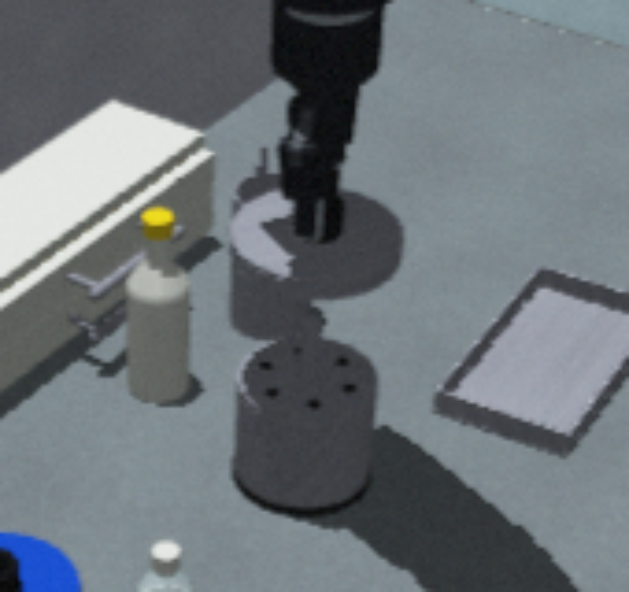

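View pics/w16.png

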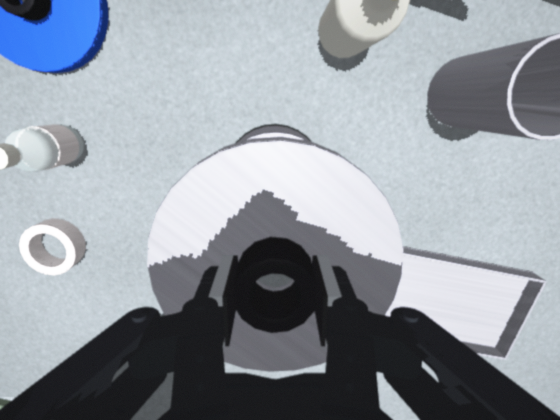

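The outer lid hangs level and still, about 130 mm above where it was seated. The inner lid is flush on the jar with its six holes showing, and the bystanders in view are where they were. I'm handing it in.

```bash
python3 -c "
from station import *
print(finish_job())"
```

```text
the job is handed in; nothing more can be done
None
```

I finished the task and handed it in at about 24 s. The hand-in gives no verdict.

- **Placing:** I lifted both lids together by the stem; the wrist read about 5 N, which fits both weights. I lowered them into the jar slowly. They touched the rim at the height I had worked out for fully seated, and I let go.
- **Pressing:** I pressed on the collar top with the fingertips either side of the stem, at about 17 N. I held it for around a second.
- **Lifting off:** I gripped the collar and lifted the outer lid straight up about 130 mm. At the end it hung level and still in the fingers, with a wrist load of about 1.4–1.8 N, so just the outer lid.
- **Last pictures:** The inner lid sits flush on the jar with its holes showing. The bystanders and the blue look-alike that were in view look unmoved. I did not take a last top view, so the glove box and transducer, and the turquoise look-alike, were not checked again; I did not work near them after lifting the lids off the mat.

**Disagreements:** The wrist and side cameras differed by 1 to 3 mm on absolute positions. Relative to the jar they agreed to about 1.5 mm, and the lids went in with no side load beyond about 1 N until the rim took the weight. There was 3 to 5 N sideways when the rim first took the weight and during the press, and nothing shifted measurably.

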